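Knock a plaster plaque out of its mould and lay it on the drying rack

TASK

A plaster plaque has set in the wooden mould on the knock-out stand and lies level with the mould's rim, where fingers cannot get hold of it. Press the stand's lever all the way down so that the knock-out rod pushes the plaque up out of the mould, then take the plaque out and lay it gently, flat and face up, on the empty half of the slatted drying rack. Leave the plaque that is already drying and the other things around the work where they are.

Things in the scene. Friction and masses are not known exactly. Their poses are not given: they have to be found in the camera images.
- mould_mouth (a point): centre of the mouth of the wooden mould, level with its rim, 145 mm above the table. The mould (93 x 137 mm outside, walls 17 mm) is fixed on a grey metal stand (base 150 x 180 mm, does not move). Its cavity measures 59 mm along x by 103 mm along y and is 26 mm deep; a 27 mm wide knock-out rod stands in a hole in the middle of its floor. Axes of the stand: z up; its lever sticks out on the -x side, in the middle
- lever_pad (a point): centre of the top face of the black rubber palm pad (56 x 44 mm, 12 mm thick) at the end of the knock-out lever, where it is pressed down. At the start it lies about 118 mm above the table and 182 mm from the mould's centre in the stand's -x direction, sloping 0.25 rad down towards the mould; fully pressed its centre is about 45 mm above the table and it slopes 0.25 rad the other way
- knock_lever (a joint): angle of the knock-out lever in rad: 0 = pad up and rod down (as at the start), 0.5 = pad fully down against the stop, rod and plaque 20 mm up. The lever turns about a level pin 40 mm from the rod, 150 mm from the pad; its pivot is stiff: it takes about 6 to 8 N on the pad and stays where it is left
- cast_center (a point): centre (half-way up) of the white plaster plaque in the mould: a block 56 mm along its x, 100 mm along its y, 26 mm thick along z, 0.12 to 0.25 kg, with a fern in relief on its upper (+z) face. At the start its top is level with the mould's rim; its axes are parallel to the stand's. When knocked up it stands 20 mm above the rim, still guided by the mould
- rack_free (a point): centre of the empty half of the drying rack, on top of its slats, 34 mm above the table. The rack is of pale wood, fixed, 150 mm along x by 260 mm along y, its slats run along x; the empty half is its -y half, so the rack's own centre lies 65 mm towards +y from this point
- dry_cast_center (a point): centre of the earlier plaque, like the first one, which lies drying on the other half of the rack about 137 mm towards +y from the middle of the empty half; to be left alone
- water_jar: grey water jar, 72 mm wide and 72 mm high, origin under its centre; to be left alone
- tube_white: white paint tube lying on the table, 99 mm long, 32 mm wide, 24 mm high, origin at its underside; to be left alone
- brush_flat: flat paint brush lying on the table, 237 mm long, origin at its underside; to be left alone

How it is judged (in metres and radians):
On the way:
1. the lever is fully down and the rod has pushed the plaque straight up, at least 15 mm above the rim of the mould (value of joint knock_lever above 0.42 rad and z of cast_center in the frame of mould_mouth between 0.002 and 0.012 m and horizontal distance between cast_center and mould_mouth below 0.008 m), for 0.2 s.
At the end, for the whole second after the job is handed in: the plaque lies flat (within 0.08 rad) and face up on the slats of the rack, its centre within 40 mm, along and across, of the middle of the empty half, released and at rest (x of cast_center in the frame of rack_free between -0.04 and 0.04 m and y of cast_center in the frame of rack_free between -0.04 and 0.04 m and z of cast_center in the frame of rack_free between 0.01 and 0.016 m and angle between cast_center's own z axis and vertical below 0.08 rad and linear speed of cast below 0.02 m/s); the robot touches nothing.
It fails at once if the plaque is let fall from more than about 20 mm (it drops, not held by the fingers, faster than 0.6 m/s) (linear speed of cast above 0.6 m/s and contact force between cast and the fingers below 0.5 N).
It fails at once if the plaque falls down on the table (height (world z) of cast_center below 0.035 m).
It fails at once if the drying plaque is pushed away (over 20 mm) (distance of dry_cast_center from where it was at the start of the episode above 0.02 m).
It fails at once if the water jar, paint tube or brush is pushed away (over 30 mm) (distance of any of water_jar, tube_white, brush_flat from where it was at the start of the episode above 0.03 m).
It also fails if it takes over 48 s, if anything falls off the work surface, if the arm or the gripper's body presses on something with over 40 N, if the wrist force passes 120 N, or if a joint passes its speed limit or range.

ROBOT

A 6-joint arm with a two-finger parallel gripper is mounted at the origin on a cart in front of the work surface, level with it; the furniture and walls round the work are solid. World frame = base frame: x ahead of the robot, y to its left, z up, the work surface at z = 0. Lengths are in mm, angles in rad, forces in N, time in s.
With the tool pointing down it reaches from about 300 to 750 mm from the base axis. Payload 8.5 kg.
Tool frame: the origin (TCP) lies at the very end of the fingers, on their centre line; the grasp point (between the pads) lies 19 mm behind it (env.grip_point_offset is the z of the grasp point in the tool frame, in mm); z points along the fingers, y is the direction in which the jaws open and shut (so a half turn about z gives the same grasp; the last joint's range is limited). The gripper opens to 85 mm and grips with 20 to 120 N. Pads are 22 mm wide; open, the fingers measure 114 mm over their backs; the gripper's body (76 mm by 85 mm) begins 54 mm behind the grasp point. The pads swing forward as they close: fully open they stand 13 mm farther back than shut.
Start: joints at [-1.345, 0.381, 1.297, -0, 1.464, -0.215], TCP at [234.657, -497.41, 204.722] pointing down, gripper open.
Joint ranges: [-3.11, 3.11], [-0.89, 2.33], [0.22, 2.48], [-1.42, 4.56], [0.17, 2.85], [-2.88, 2.88]. Speed limits (rad/s): [2.39, 2.39, 3.14, 3.14, 3.14, 3.14].

INTERFACE

Orientations are given as a unit quaternion [w, x, y, z].
In Python, from cell import env gives the robot as it stands.
- The arm moves only by the tool servo_tool, never from a script. Its argument "deltas" is a list of rows, each an object with "linear": the shift along the world's x, y, z in m, a list of three; "turn": the turn about the world's z in rad. In form: [{"linear": [x, y, z], "turn": turn}, ...]. A call has 1 to 12 rows; each row is the pose to reach, as a shift and turn from the pose measured when the call began; what a row does not reach only later rows make up. A row lasts 1/8 s, in which the tool goes at most 62.5 mm and 10.7 degrees, less where a joint would pass 70% of its speed; a pose out of reach is approached as far as the arm can. A call with a gripper value outside its range is refused whole. "gripper" is the gripper's target within -1 to 1 (shut at 1, half-way at 0, fully open at -1), set as the call begins (left out, the last holds). The fingers move at their own pace and stop on an object; the grip force is fixed at half the most. Time passes only in rows, so rows that repeat a pose let the fingers close. It gives the time, the measured TCP pose, the force and the opening at its end, in the units of the state.
- env.observe(): the state, without advancing time (a new reading comes with each control period).
- env.read_camera(name): name is "side" or "top"; returns a dict with "color" (384x512x3 uint8, blue, green, red), "z_map" (384x512 float32, mm along the optical axis (not along the pixel's ray), 0 where there is no reading), "K" (3x3 intrinsics, pixels), "D" ([k1, k2, p1, p2, k3] as OpenCV has them; the pictures are not rectified), "pose" (4x4, takes a point from camera to world coordinates). Camera axes: x right, y down, z forward; pixel columns grow to the right and rows downward; lengths in mm; the calibration is good to about 2 mm. A picture is of the moment at which its call begins.
- env.finish_job(): hands the job in, once; it reports no verdict.
Trained networks look in the newest picture that a camera, given by its name, has taken for a name from the list of things; names that differ only in an ending like _2 or _b are one class to them, and where a whole thing is asked for, a point or a joint stands for the part that bears it (a point fixed in the world has none). Each returns a list of dicts, best first, with "conf" (0 to 1); they miss things now and then, are a little off and sometimes report something else, mostly with a low value. They report only what shows in the picture. A call takes as long as a camera call.
- env.find_in(camera, query): "at" ([column, row] in pixels, amid what is visible of it).
- env.outline_of(camera, query): "region" (384x512 bool, what is visible of it) and "at" ([column, row] in pixels, amid what is visible of it).
The state is a dict: "time": time; "q": joint angles; "qd": joint speeds; "effort": joint torques, N m; "position": TCP position; "tcp_rot": TCP orientation; "force": force on the tool from outside, world axes, zero at the start; "moment": the same for the moment, N m; "width": finger opening in mm.
Only numpy, scipy, OpenCV 4.12 (cv2) and the standard library are available. Lean on these libraries where they do the work, as an engineer would, in place of code of your own. Each camera call takes 0.05 s, during which the arm holds its last target.

## Working session

There is one attempt and no reset: what is moved stays moved. The work goes in short steps, Python scripts to look and compute and a tool call to move; the robot and the scene stay as the last step left them, time stands still between calls to the robot, and variables do not carry over. Pictures are saved under pics/ and viewed, and the job is handed in when it is done.

Besides the shell and the picture viewer there is one more tool, called after ">>>" in YAML: its name, and indented under it one key for each argument. servo_tool: Moves the arm, as the interface text tells. Its arguments: {"type":"object","properties":{"deltas":{"type":"array"},"gripper":{"type":"number"}},"required":["deltas"]}

```bash
mkdir -p pics; ls
cat > h.py <<'E'
import numpy as np, cv2
from cell import env
def look(name, fn=None):
    c=env.read_camera(name)
    if fn: cv2.imwrite('pics/'+fn, c["color"])
    return c
def world(c,u,v,z=None):
    p=cv2.undistortPoints(np.array([[[u,v]]],float),c["K"],np.array(c["D"],float))[0,0]
    T=c["pose"]
    if z is None: # plane depth
        d=c["z_map"][int(round(v)),int(round(u))]
        return (T@np.array([p[0]*d,p[1]*d,d,1]))[:3]
    r=T[:3,:3]@np.array([p[0],p[1],1]); o=T[:3,3]
    return o+r*(z-o[2])/r[2]
def cloud(c):
    h,w=c["z_map"].shape
    uu,vv=np.meshgrid(np.arange(w),np.arange(h))
    p=cv2.undistortPoints(np.stack([uu,vv],-1).reshape(-1,1,2).astype(float),c["K"],np.array(c["D"],float)).reshape(h,w,2)
    d=c["z_map"]
    P=np.stack([p[...,0]*d,p[...,1]*d,d,np.ones_like(d)],-1)@c["pose"].T
    P=P[...,:3]; P[d==0]=np.nan
    return P
E
python3 - <<'E'
from h import *
np.set_printoptions(precision=1,suppress=True)
for n in ("top","side"):
    c=look(n,n+"0.png"); print(n,c["pose"])
    for q in ["mould_mouth","lever_pad","knock_lever","cast_center","rack_free","dry_cast_center","water_jar","tube_white","brush_flat"]:
        for r in env.find_in(n,q)[:2]:
            u,v=r["at"]; print(q,r["conf"],np.array(r["at"]),world(c,u,v))
print(env.observe(), env.grip_point_offset)
E
```

```text
pics
top [[  -0.    -1.     0.1  384.9]
 [  -1.     0.     0.    87.6]
 [  -0.    -0.1   -1.  1218.9]
 [   0.     0.     0.     1. ]]
mould_mouth 0.97 [294.3 177.6] [566.9  -8.5 142.7]
lever_pad 0.7 [321.5 227.5] [446.9 -72.3 111.9]
knock_lever 0.79 [325.9 227.1] [447.2 -82.3 117.6]
knock_lever 0.47 [283.1 170.5] [585.1  17.7 142.5]
cast_center 0.64 [282.9 165.6] [596.7  17.8 144.5]
cast_center 0.16 [232.3 137.8] [704.7 144.3  11.8]
rack_free 0.64 [168.7 201.7] [531.2 315.3  34.1]
dry_cast_center 0.82 [135.8 206.5] [518.8 398.4  53.5]
water_jar 0.67 [378.9 171.6] [ 589.7 -237.5   62.1]
tube_white 0.91 [232.2 135.9] [710.4 144.5  10.5]
brush_flat 0.61 [170.5 139.6] [709.9 317.5  -4.1]
side [[   1.    -0.1    0.   532.4]
 [  -0.1   -0.7    0.7 -643.6]
 [  -0.    -0.7   -0.7  802.9]
 [   0.     0.     0.     1. ]]
mould_mouth 0.69 [269.5 241.6] [571.4 -67.8 109. ]
lever_pad 0.55 [220.5 246.2] [459.2 -75.9 112.6]
lever_pad 0.35 [248.1 168.3] [531.3 295.6  31.4]
knock_lever 0.9 [217.4 247.1] [452.6 -80.4 115.6]
cast_center 0.6 [277.2 209.7] [595.1   1.  141.9]
rack_free 0.73 [250.5 169.6] [538.5 285.9  33.7]
rack_free 0.53 [305.8 169.8] [714.8 303.6   6. ]
dry_cast_center 0.82 [244.3 143.2] [523.5 390.8  59.3]
water_jar 0.55 [287.2 325.8] [ 593.4 -254.3   63.6]
tube_white 0.5 [318.9 205.8] [726.4 128.4  17.4]
brush_flat 0.41 [304.5 172.4] [709.6 295.1   2.6]
{'time': 1.0, 'q': array([-1.3,  0.4,  1.3,  0. ,  1.5, -0.2]), 'qd': array([-0.,  0.,  0., -0.,  0., -0.]), 'effort': array([ -0. , -44.8, -23.1,  -0. ,   0. ,  -0. ]), 'position': array([ 234.7, -497.4,  204.7]), 'tcp_rot': array([0. , 1. , 0.2, 0. ]), 'force': array([ 0.6, -0.2, -0.2]), 'moment': array([0., 0., 0.]), 'width': 85.55716378271003} -18.700000000000003
```

View pics/top0.png

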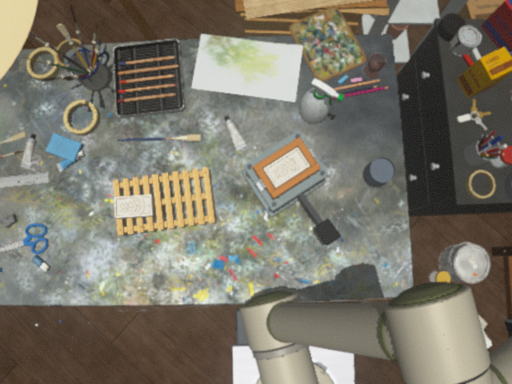

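View pics/side0.png

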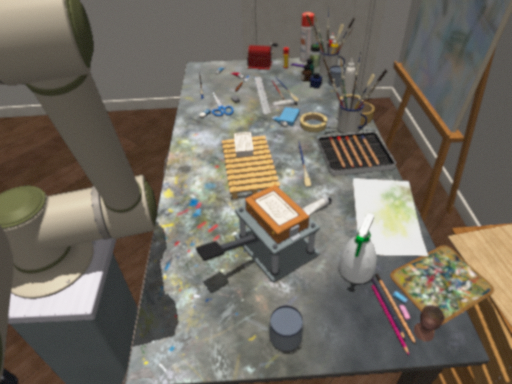

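Run:
```python
from h import *
np.set_printoptions(precision=3,suppress=True)
c=look("top"); P=cloud(c)
np.savez('top0.npz',P=P,color=c["color"])
def rect(m,name):
    pts=P[m][:,:2].astype(np.float32); r=cv2.minAreaRect(pts); print(name,m.sum(),r,"z",np.median(P[m][:,2]), "mean",pts.mean(0))
X,Y,Z=P[...,0],P[...,1],P[...,2]
g=c["color"].min(-1)
near=(abs(X-585)<120)&(abs(Y-10)<130)
rect(near&(Z>135)&(Z<155),"mould")
rect(near&(Z>135)&(Z<155)&(g>170),"cast")
rect((abs(X-450)<60)&(abs(Y+75)<60)&(Z>95),"pad")
r=(abs(X-520)<130)&(Y>180)&(Y<520)
rect(r&(Z>25)&(Z<42),"rack")
rect(r&(Z>50)&(Z<70),"dry")
for q in ["cast_center","lever_pad","dry_cast_center"]:
    for o in env.outline_of("top",q)[:2]:
        print(o["conf"]); rect(o["region"]&~np.isnan(X),q)
```

```text
mould 2088 ((593.8468017578125, 9.951133728027344), (94.10768127441406, 139.44300842285156), 31.356782913208008) z 143.44616168694074 mean [593.071  10.694]
cast 903 ((588.6715087890625, 18.012191772460938), (54.89141082763672, 120.07279968261719), 30.681140899658203) z 142.29341835990454 mean [593.634  10.132]
pad 527 ((461.95159912109375, -69.12518310546875), (113.29434204101562, 44.61194610595703), 31.99280548095703) z 116.18385159738864 mean [446.742 -77.893]
rack 3253 ((535.0654907226562, 332.1405029296875), (150.79689025878906, 262.9526672363281), 6.4003071784973145) z 33.082606228818804 mean [535.91  315.817]
dry 836 ((520.8255004882812, 406.123291015625), (57.18840026855469, 101.12808227539062), 2.092674970626831) z 57.09602348786109 mean [520.757 405.628]
0.96
cast_center 939 ((593.4642333984375, 8.573539733886719), (60.71409225463867, 100.15422821044922), 33.60395050048828) z 142.21420891453045 mean [593.485   9.606]
0.57
lever_pad 563 ((480.2550048828125, -71.57789611816406), (140.8917694091797, 64.24818420410156), 28.729440689086914) z 115.27729714026918 mean [455.824 -72.267]
0.85
dry_cast_center 887 ((525.3626098632812, 414.4924011230469), (66.566650390625, 117.97124481201172), 2.6934823989868164) z 56.85239905853632 mean [520.029 404.517]
```

The top view shows the stand with mould at about (287,167), the pad at (326,232) and the rack at (165,200) with the dry plaque at (133,206). The side view agrees. The mould measures 94x139 mm at a yaw of about 31.4°, with its centre near (594, 10). The rack measures 151x263 mm at a yaw of about 6.4°. Next I'll work out the press and grasp numbers.

Run:
```python
from h import *
from scipy.spatial.transform import Rotation as R
np.set_printoptions(precision=3,suppress=True)
s=env.observe(); q=s["tcp_rot"]; M=R.from_quat([*q[1:],q[0]]).as_matrix(); print(q,M)
print("jaw yaw deg",np.degrees(np.arctan2(M[1,1],M[0,1])), "q",s["q"])
d=np.load('top0.npz');P=d['P'];X,Y,Z=P[...,0],P[...,1],P[...,2]
# coords in stand frame
a=np.radians(31.4); ex=np.array([np.cos(a),np.sin(a)]);ey=np.array([-ex[1],ex[0]])
rel=P[...,:2]-np.array([593.8,10.0]); sx=rel@ex; sy=rel@ey
dark=d['color'].max(-1)<60
m=(sx<-140)&(sx>-230)&(abs(sy)<50)&(Z>90)
print("pad sx",np.nanpercentile(sx[m],[1,99]),"sy",np.nanpercentile(sy[m&(sx<-165)],[1,99]), "z",np.nanmedian(Z[m&(abs(sx+182)<6)]))
for b in range(-215,-140,8):
    k=m&(abs(sx-b)<4); 
    if k.sum(): print(b,k.sum(),np.median(Z[k]),sy[k].min(),sy[k].max())
e=np.array([593.8,10.0]);print("pad",e-182*ex, "delta",e-182*ex-s["position"][:2])
```

```text
[-0.     0.976  0.219  0.   ] [[ 0.904  0.427  0.   ]
 [ 0.427 -0.904  0.   ]
 [ 0.    -0.    -1.   ]]
jaw yaw deg -64.7447608779722 q [-1.345  0.381  1.297  0.     1.464 -0.215]
pad sx [-209.622 -141.692] sy [-20.473  22.626] z 118.09544062101736
-207 53 122.35876109502556 -19.733976117155223 22.535634008531133
-199 64 122.15543810271663 -20.926624909735317 22.960343176784324
-191 59 120.26138224661713 -20.5059395602594 22.702309284302736
-183 62 118.62067819398942 -21.44324962129272 22.68613979498553
-175 60 115.6696044498891 -20.423484411540425 23.262774875770948
-167 58 114.6130996294853 -20.648729870412794 22.714972851530856
-159 53 111.83121290490067 -19.191150991632473 22.714922409446938
-151 22 106.39634243975206 -6.589490933976894 7.675258875273567
-143 18 105.44412216214891 -5.140552176573537 8.366309966889505
pad [438.454 -84.824] delta [203.796 412.564]
```

>>> servo_tool:
  deltas:
    - {"linear": [0.017,0.034,0],"turn": 0.14}
    - {"linear": [0.034,0.069,0],"turn": 0.28}
    - {"linear": [0.051,0.103,0],"turn": 0.42}
    - {"linear": [0.068,0.138,0],"turn": 0.56}
    - {"linear": [0.085,0.172,0],"turn": 0.7}
    - {"linear": [0.102,0.206,0],"turn": 0.84}
    - {"linear": [0.119,0.241,0],"turn": 0.98}
    - {"linear": [0.136,0.275,0],"turn": 1.12}
    - {"linear": [0.153,0.31,-0.01],"turn": 1.26}
    - {"linear": [0.17,0.344,-0.02],"turn": 1.4}
    - {"linear": [0.187,0.379,-0.03],"turn": 1.54}
    - {"linear": [0.204,0.413,-0.04],"turn": 1.677}
  gripper: 1

```text
time: 2.7
position: [439.2, -83.2, 164.6]
tcp_rot: [0.0, 0.488, 0.873, 0.0]
force: [1.1, -1.1, -0.1]
width: 0.1
```

>>> servo_tool:
  deltas:
    - {"linear": [0,-0.001,-0.02],"turn": 0}
    - {"linear": [0,-0.001,-0.034],"turn": 0}
    - {"linear": [0,-0.001,-0.042],"turn": 0}
    - {"linear": [0,-0.001,-0.05],"turn": 0}
    - {"linear": [-0.001,-0.001,-0.058],"turn": 0}
    - {"linear": [-0.001,-0.001,-0.066],"turn": 0}
    - {"linear": [-0.001,-0.001,-0.074],"turn": 0}
    - {"linear": [-0.001,-0.001,-0.082],"turn": 0}
    - {"linear": [-0.001,-0.001,-0.09],"turn": 0}
    - {"linear": [-0.001,-0.001,-0.098],"turn": 0}
    - {"linear": [-0.001,-0.001,-0.104],"turn": 0}

```text
time: 4.08
position: [438.0, -84.6, 60.4]
tcp_rot: [0.0, 0.488, 0.873, -0.0]
force: [-2.9, -1.8, 6.3]
width: 0.0
```

>>> servo_tool:
  deltas:
    - {"linear": [0,0,-0.004],"turn": 0}
    - {"linear": [0,0,-0.007],"turn": 0}
    - {"linear": [0,0,-0.009],"turn": 0}
    - {"linear": [0,0,-0.01],"turn": 0}

```text
time: 4.58
position: [437.5, -85.0, 50.4]
tcp_rot: [-0.0, 0.488, 0.873, -0.001]
force: [-4.4, -3.8, 6.3]
width: 0.1
```

>>> servo_tool:
  deltas:
    - {"linear": [0,0,-0.001],"turn": 0}
    - {"linear": [0,0,-0.002],"turn": 0}
    - {"linear": [0,0,-0.003],"turn": 0}

```text
time: 4.95
position: [437.3, -85.1, 47.4]
tcp_rot: [0.0, 0.487, 0.873, -0.001]
force: [-2.8, -2.0, 7.2]
width: -0.2
```

>>> servo_tool:
  deltas:
    - {"linear": [0,0,-0.001],"turn": 0}
    - {"linear": [0,0,-0.002],"turn": 0}
    - {"linear": [0,0,-0.002],"turn": 0}

```text
time: 5.32
position: [437.2, -85.2, 45.5]
tcp_rot: [0.0, 0.487, 0.873, -0.001]
force: [-1.3, 0.3, 5.0]
width: 0.0
```

```bash
cat > chk.py <<'E'
from h import *
import sys
np.set_printoptions(precision=2,suppress=True)
c=look("top",sys.argv[1]+"_top.png");P=cloud(c)
a=np.radians(31.4); ex=np.array([np.cos(a),np.sin(a)]);ey=np.array([-ex[1],ex[0]])
rel=P[...,:2]-np.array([593.8,10.0]); sx=rel@ex; sy=rel@ey;Z=P[...,2]
k=(abs(sx)<22)&(abs(sy)<42); print("cast top z",np.nanmedian(Z[k]))
k=(abs(sx)<75)&(abs(sy)<90)&(Z>155)&(Z<175); print(k.sum(), cv2.minAreaRect(P[k][:,:2].astype(np.float32)) if k.sum()>5 else 0)
k=(abs(sx)<48)&(abs(sy)<68)&(Z>135)&(Z<150); print("rim",np.nanmedian(Z[k]))
look("side",sys.argv[1]+"_side.png"); print(env.observe()["force"],env.observe()["position"])
E
python3 chk.py p1
```

```text
cast top z 153.58947919627826
383 ((594.0706787109375, 9.98681640625), (55.7386589050293, 96.68065643310547), 31.190324783325195)
rim 144.3374934158512
[-1.34 -0.37  4.09] [437.18 -85.19  45.46]
```

Run:
```python
import cv2
a=cv2.imread('pics/p1_top.png')[100:300,200:400];b=cv2.imread('pics/p1_side.png')[150:350,150:350]
cv2.imwrite('pics/p1c.png',cv2.resize(cv2.hconcat([a,b]),(800,400),interpolation=cv2.INTER_CUBIC))
```

```text
(no output)
```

View pics/p1c.png

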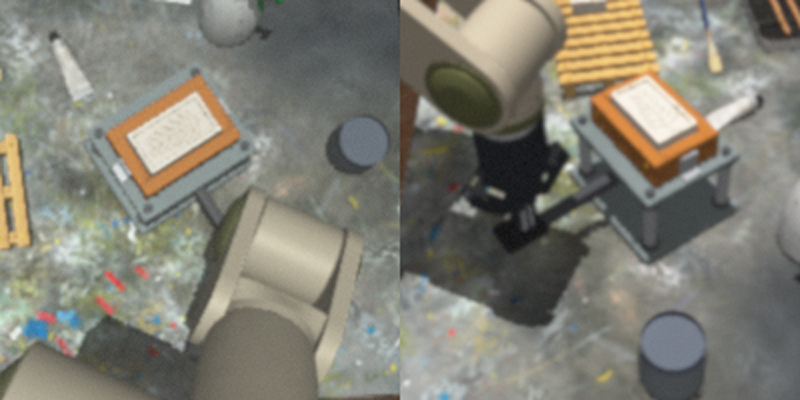

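Run:
```python
from h import *
np.set_printoptions(precision=1,suppress=True)
c=look("top");P=cloud(c)
a=np.radians(31.4); ex=np.array([np.cos(a),np.sin(a)]);ey=np.array([-ex[1],ex[0]])
rel=P[...,:2]-np.array([593.8,10.0]); sx=rel@ex; sy=rel@ey;Z=P[...,2]
for b in range(-45,46,10):
  print(b,[float(np.round(np.nanmedian(Z[(abs(sx-b)<5)&(abs(sy-t)<8)]),1)) for t in range(-64,65,16)])
d=np.load('top0.npz')['P'];rel=d[...,:2]-np.array([593.8,10.0]); sx=rel@ex; sy=rel@ey;Z=d[...,2];print()
for b in range(-45,46,10):
  print(b,[float(np.round(np.nanmedian(Z[(abs(sx-b)<5)&(abs(sy-t)<8)]),1)) for t in range(-64,65,16)])
c=look("side");P=cloud(c)
a=np.radians(31.4); ex=np.array([np.cos(a),np.sin(a)]);ey=np.array([-ex[1],ex[0]])
rel=P[...,:2]-np.array([593.8,10.0]); sx=rel@ex; sy=rel@ey;Z=P[...,2];print()
for b in range(-45,46,10):
  print(b,[float(np.round(np.nanmedian(Z[(abs(sx-b)<5)&(abs(sy-t)<8)]),1)) for t in range(-64,65,16)])
```

```text
-45 [128.6, 131.0, 133.4, 123.9, 140.3, 139.6, 134.5, 141.6, 120.1]
-35 [144.7, 144.7, 143.9, 145.0, 144.2, 144.6, 144.0, 145.1, 143.0]
-25 [143.8, 146.6, 154.7, 153.2, 154.3, 154.7, 154.1, 145.6, 142.3]
-15 [144.1, 152.1, 153.2, 154.0, 153.2, 153.1, 153.3, 148.3, 141.1]
-5 [144.1, 152.7, 154.2, 153.6, 154.2, 153.5, 153.9, 151.9, 141.4]
5 [144.2, 153.0, 154.2, 153.8, 154.2, 154.3, 153.5, 149.6, 142.3]
15 [144.6, 151.7, 153.8, 155.0, 153.4, 153.5, 152.5, 150.7, 143.3]
25 [144.0, 150.1, 155.5, 155.8, 155.7, 155.2, 155.7, 146.0, 141.2]
35 [144.2, 144.5, 143.7, 145.2, 145.2, 143.9, 143.7, 143.8, 141.2]
45 [143.6, 144.7, 143.4, 144.2, 145.0, 143.9, 144.7, 143.5, 134.8]

-45 [123.1, 131.8, 134.8, 130.6, 133.8, 141.2, 140.2, 137.9, 117.2]
-35 [144.3, 144.2, 144.4, 144.9, 145.0, 144.2, 146.0, 144.5, 140.3]
-25 [145.0, 144.2, 143.7, 143.6, 144.6, 142.4, 144.2, 144.5, 142.4]
-15 [144.4, 142.8, 141.6, 142.4, 140.5, 141.0, 140.6, 144.1, 141.7]
-5 [144.1, 143.2, 142.0, 140.8, 141.1, 142.5, 140.7, 144.0, 140.7]
5 [144.8, 142.3, 142.4, 142.3, 142.0, 141.4, 142.6, 144.6, 142.7]
15 [143.5, 142.8, 140
[... 215 characters left out ...]
.7, 144.9, 145.4, 144.5, 136.3]

-45 [127.8, 129.1, 121.5, 116.9, 126.9, 118.9, 129.4, 131.6, 111.1]
-35 [121.8, 144.3, 143.8, 142.7, 144.3, 143.2, 144.1, 143.4, 11.9]
-25 [123.2, 145.8, 153.3, 152.8, 152.3, 151.9, 152.0, 150.2, 144.0]
-15 [124.1, 144.5, 151.8, 152.9, 153.0, 152.5, 152.2, 154.3, 143.7]
-5 [136.8, 142.7, 152.3, 153.2, 153.4, 153.1, 152.4, 154.0, 143.7]
5 [139.5, 144.3, 151.5, 152.4, 153.7, 154.0, 152.9, 154.1, 143.5]
15 [125.1, 144.1, 151.1, 153.1, 152.0, 152.1, 152.5, 154.5, 144.4]
25 [122.7, 143.1, 152.5, 153.7, 155.9, 155.6, 154.9, 154.8, 143.0]
35 [125.3, 141.5, 16.0, 144.1, 143.5, 144.0, 142.7, 143.9, 143.9]
45 [54.6, 13.6, 79.3, 143.5, 143.0, 143.6, 143.6, 143.6, 143.1]
```

Run:
```python
from h import *
c=look("side");P=cloud(c)
cv2.imwrite('pics/p2.png',cv2.resize(c["color"][200:300,170:290],(800,666),interpolation=cv2.INTER_CUBIC)[:600])
np.set_printoptions(precision=0,suppress=True)
a=np.radians(31.4); ex=np.array([np.cos(a),np.sin(a)]);ey=np.array([-ex[1],ex[0]])
rel=P[...,:2]-np.array([593.8,10.0]); sx=rel@ex; sy=rel@ey;Z=P[...,2]
for b in range(-230,-40,10):
  print(b,[float(np.round(np.nanmedian(Z[(abs(sx-b)<5)&(abs(sy-t)<3)&(Z<170)]),1)) for t in range(-42,43,6)])
```

```text
-230 [0.7, -0.1, -1.1, -0.0, 0.9, 146.8, 159.9, 0.9, 0.0, -0.5, 1.1, -0.8, -0.1, 0.2, 1.1]
-220 [-0.6, 0.3, 0.6, 0.1, 1.4, 132.9, 69.2, 64.6, -0.1, 1.4, 0.9, 0.4, -0.3, 1.3, 0.9]
-210 [0.3, -1.0, 1.0, 0.6, 65.3, 124.3, 69.5, 69.6, 69.5, 68.9, 3.3, 0.4, -0.4, -0.4, 0.4]
-200 [-0.9, -0.1, -0.3, 0.2, 106.1, 120.7, 95.4, 71.3, 71.6, 69.9, 3.3, -0.9, nan, 0.8, nan]
-190 [0.5, -0.2, -0.7, 0.7, 71.2, 98.7, 83.2, 0.4, 0.9, 1.3, 0.1, nan, nan, nan, nan]
-180 [0.6, 1.8, 0.9, 0.8, 72.4, 117.8, 108.0, 0.4, 1.7, -0.1, 0.3, -1.1, nan, nan, nan]
-170 [0.2, 0.6, 0.0, 1.3, 141.2, 114.3, 74.0, 1.3, 0.3, 0.7, 0.3, -0.7, nan, nan, nan]
-160 [1.3, 0.3, -0.3, -1.1, 0.4, 126.1, 69.2, 68.8, 1.8, 0.8, 0.8, 1.5, nan, nan, nan]
-150 [-0.1, 0.4, 0.9, -0.2, 0.3, 132.5, 66.9, 71.0, 69.9, 62.5, 0.9, 0.6, nan, nan, nan]
-140 [-0.0, 0.9, 1.0, 0.7, 1.7, 146.2, 72.6, 71.5, 3.2, -0.2, 0.1, 0.9, 0.2, nan, nan]
-130 [0.6, -0.7, 0.7, 0.0, 0.4, 156.1, 69.0, 72.9, 71.1, 2.4, 0.8, 0.3, -0.5, nan, nan]
-120 [-0.1, 0.2, 0.3, 0.4, 0.6, 0.8, 66.1, 36.7, 36.8, -0.1, 0.5, 0.0, 0.1, nan, nan]
-110 [0.7, 0.5, 0.2, 0.0, 0.0, -1.0, 65.0, 1.8, 3.1, 0.6, 2.3, 0.3, -0.3, nan, nan]
-100 [0.3, -0.0, 0.1, 0.3, 0.7, 0.7, 66.5, 3.6, 1.5, 0.3, 0.1, 1.2, 0.3, nan, nan]
-90 [-0.1, 0.3, 0.6, -0.4, 0.7, 1.3, 65.6, 74.3, 1.4, -0.0, 0.6, -0.4, 1.2, 0.9, nan]
-80 [1.3, -0.5, -0.1, 1.5, 0.9, 1.4, 65.7, 7.6, 0.5, 1.5, 1.0, 0.6, 1.5, nan, nan]
-70 [15.5, 12.5, 16.0, 96.1, 13.7, 16.5, 69.5, 74.5, 42.9, 11.6, 13.5, 15.2, 103.5, 104.5, 102.8]
-60 [14.1, 103.7, 59.9, 104.8, 59.3, 70.3, 74.2, 76.6, 103.7, 105.5, 13.8, 105.1, 105.7, 104.5, 105.9]
-50 [114.2, 116.6, 107.8, 116.2, 42.5, 106.1, 115.2, 117.4, 108.9, 103.9, 120.6, 114.7, 119.3, 123.0, 125.7]
  return np.nanmean(a, axis, out=out, keepdims=keepdims)
```

View pics/p2.png

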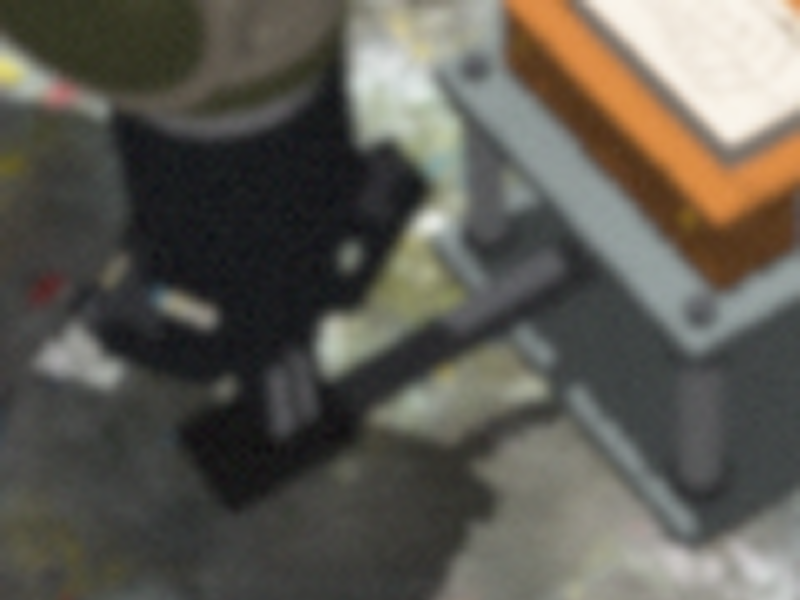

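Run:
```python
from h import *
np.set_printoptions(precision=1,suppress=True)
c=look("side");P=cloud(c);s=env.observe()
def proj(p):
    T=np.linalg.inv(c["pose"]); q=T[:3,:3]@np.array(p,float)+T[:3,3]
    return cv2.projectPoints(q.reshape(1,3),np.zeros(3),np.zeros(3),c["K"],np.array(c["D"],float))[0].ravel()
x,y,z=s["position"]
def crop(p): u=proj(p); return u,(u-[170,200])*800/120
print(s["position"],s["force"],s["width"])
for dz in (0,10,20,27,40,73): print(dz,crop((x,y,z+dz)))
a=np.radians(31.4); ex=np.array([np.cos(a),np.sin(a)]);ey=np.array([-ex[1],ex[0]])
for zc in (45,73):
  for i in(-28,28):
    for j in (-22,22):
      p=np.array([593.8,10])+(-184+i)*ex+j*ey; print(zc,i,j,crop((*p,zc))[1])
# zmap in crop
for v in range(250,280,2): print(v,[int(t) for t in P[v,196:228:2,2]])
```

```text
[437.2 -85.2  45.4] [-2.7 -1.6  4.5] -0.12598192192977228
0 (array([213.8, 267.8]), array([291.9, 451.8]))
10 (array([213.3, 265.2]), array([288.9, 434.9]))
20 (array([212.9, 262.7]), array([285.9, 417.7]))
27 (array([212.6, 260.8]), array([283.8, 405.6]))
40 (array([212. , 257.4]), array([279.8, 382.6]))
73 (array([210.4, 248.3]), array([269.2, 322.3]))
45 -28 -22 [252.  535.3]
45 -28 22 [192.  450.3]
45 28 -22 [390. 458.]
45 28 22 [327.4 377.2]
73 -28 -22 [242.5 487.8]
73 -28 22 [181.5 402.4]
73 28 -22 [383.7 410.1]
73 28 22 [320.  328.9]
250 [143, 128, 129, 126, 126, 138, 138, 129, 112, 123, 120, 112, 1, 1, 1, 0]
252 [145, 142, 136, 128, 125, 127, 125, 121, 110, 116, 109, 0, 0, 1, 0, 73]
254 [141, 134, 132, 129, 125, 115, 118, 116, 109, 107, 97, 0, -1, 68, 72, 70]
256 [133, 129, 127, 124, 119, 100, 104, 103, 106, 99, 95, 87, 69, 74, 71, 72]
258 [2, 0, 1, 1, 71, 91, 97, 94, 98, 94, 89, 83, 72, 70, 69, 66]
260 [2, -1, 0, 69, 70, 70, 92, 86, 89, 85, 82, 72, 72, 65, 63, 58]
262 [2, 70, 70, 70, 70, 71, 87, 83, 81, 82, 79, 72, 74, 71, 56, 0]
264 [67, 69, 71, 71, 69, 70, 70, 69, 77, 72, 72, 73, 71, 71, 69, 0]
266 [-1, 67, 68, 69, 69, 70, 71, 71, 74, 71, 72, 71, 70, 68, 0, 0]
268 [0, 66, 68, 70, 70, 72, 70, 70, 70, 71, 70, 69, 0, 0, 0, 0]
270 [1, 0, 63, 70, 70, 70, 69, 68, 72, 71, 63, 1, 0, 2, 0, 1]
272 [0, 3, 2, 69, 68, 71, 70, 66, 66, 0, 0, -2, 0, -2, -2, 0]
274 [0, 0, 0, 62, 67, 66, 65, 2, -3, 2, 0, 0, 1, 0, -1, 1]
276 [2, 0, -1, 0, 61, 63, 0, 1, 0, 1, 2, 2, 0, -1, 1, 1]
278 [2, -2, 0, 0, 1, 2, -2, 0, -1, 0, 0, 0, -1, 1, 0, -1]
```

>>> servo_tool:
  deltas:
    - {"linear": [0,0,-0.004],"turn": 0}
    - {"linear": [0,0,-0.008],"turn": 0}
    - {"linear": [0,0,-0.012],"turn": 0}
    - {"linear": [0,0,-0.012],"turn": 0}

```text
time: 6.12
position: [437.4, -85.1, 33.3]
tcp_rot: [0.0, 0.488, 0.873, -0.001]
force: [-0.1, -0.5, 0.5]
width: 0.5
```

```bash
python3 chk.py p3
python3 - <<'E'
import cv2
cv2.imwrite('pics/p3c.png',cv2.resize(cv2.imread('pics/p3_side.png')[200:300,170:290],(720,600),interpolation=cv2.INTER_CUBIC))
E
```

```text
cast top z 157.08940034548698
823 ((593.6319580078125, 9.955425262451172), (56.125885009765625, 96.78902435302734), 30.85053062438965)
rim 144.15069177941245
[-0.42 -0.41 -0.31] [437.25 -85.15  33.31]
```

View pics/p3c.png

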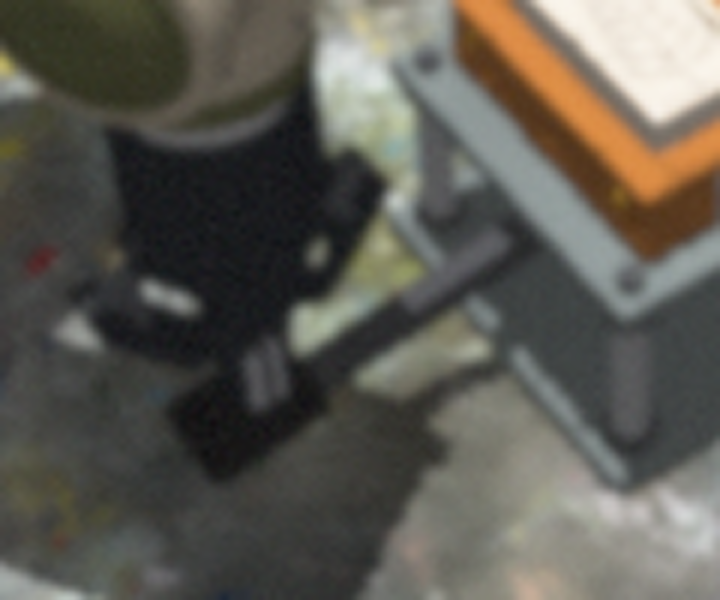

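>>> servo_tool:
  deltas:
    - {"linear": [0,0,-0.004],"turn": 0}
    - {"linear": [0,0,-0.008],"turn": 0}
    - {"linear": [0,0,-0.01],"turn": 0}
    - {"linear": [0,0,-0.01],"turn": 0}

```text
time: 6.72
position: [437.7, -85.2, 23.4]
tcp_rot: [0.0, 0.488, 0.873, -0.001]
force: [0.2, 0.9, 2.8]
width: -0.3
```

```bash
python3 chk.py p4
python3 - <<'E'
import cv2
cv2.imwrite('pics/p4c.png',cv2.resize(cv2.imread('pics/p4_side.png')[200:300,170:290],(720,600),interpolation=cv2.INTER_CUBIC))
E
```

```text
cast top z 159.9565290881951
935 ((594.1563110351562, 9.853996276855469), (56.36642074584961, 97.01863098144531), 30.994346618652344)
rim 144.40926226498823
[ 1.16 -0.24  1.6 ] [437.57 -85.27  23.33]
```

View pics/p4c.png

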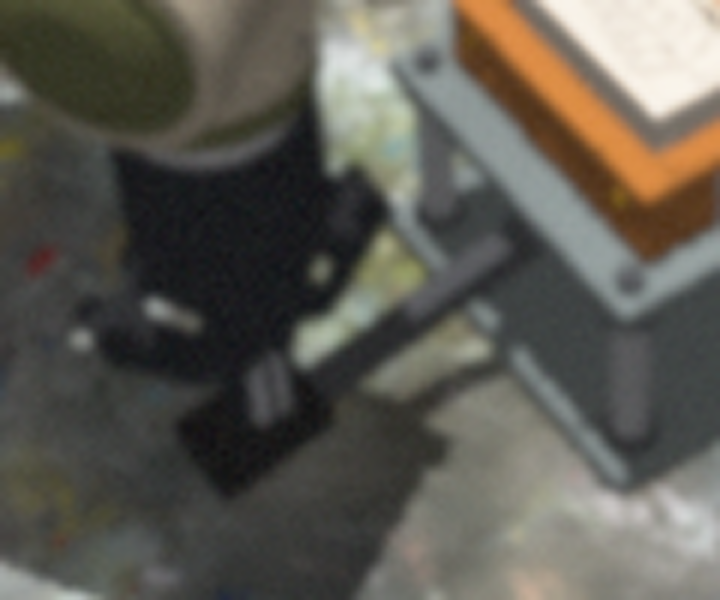

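>>> servo_tool:
  deltas:
    - {"linear": [0,0,-0.003],"turn": 0}
    - {"linear": [0,0,-0.005],"turn": 0}
    - {"linear": [0,0,-0.006],"turn": 0}
    - {"linear": [0,0,-0.006],"turn": 0}

```text
time: 7.32
position: [438.4, -85.1, 20.0]
tcp_rot: [0.002, 0.487, 0.873, -0.001]
force: [-6.9, 6.8, 42.8]
width: 0.2
```

```bash
python3 chk.py p5
```

```text
cast top z 160.77719970313944
945 ((594.1757202148438, 9.470909118652344), (56.45125198364258, 97.92320251464844), 30.704450607299805)
rim 144.4324673307442
[-7.2   6.58 42.58] [438.45 -85.16  20.  ]
```

>>> servo_tool:
  deltas:
    - {"linear": [0,0,0.01],"turn": 0}
    - {"linear": [0,0,0.03],"turn": 0}
    - {"linear": [0,0,0.06],"turn": 0}
    - {"linear": [0,0,0.1],"turn": 0}
    - {"linear": [-0.01,-0.03,0.15],"turn": 0}
    - {"linear": [-0.01,-0.05,0.18],"turn": 0}
    - {"linear": [-0.01,-0.05,0.18],"turn": 0}

```text
time: 8.3
position: [429.0, -136.6, 201.5]
tcp_rot: [0.004, 0.488, 0.873, -0.001]
force: [0.4, -0.0, -0.1]
width: -0.2
```

```bash
python3 chk.py p6
python3 - <<'E'
from h import *
c=look("side");P=cloud(c);s=env.observe();print(s["position"])
T=np.linalg.inv(c["pose"]); q=T[:3,:3]@s["position"]+T[:3,3]
u=cv2.projectPoints(q.reshape(1,3),np.zeros(3),np.zeros(3),c["K"],np.array(c["D"],float))[0].ravel();print(u)
im=c["color"].copy(); im=cv2.resize(im[130:290,130:290],(600,600),interpolation=cv2.INTER_CUBIC)
cv2.circle(im,tuple(int(t) for t in (u-130)*600/160),3,(0,0,255),-1)
cv2.imwrite('pics/p6c.png',im)
U,V=int(u[0]),int(u[1])
for v in range(V-40,V+16,3): print(v,[int(t) if t==t else -9 for t in P[v,U-21:U+22:3,2]])
E
```

```text
cast top z 160.48242141863966
948 ((594.2860107421875, 9.43386459350586), (56.41814041137695, 97.88667297363281), 30.975231170654297)
rim 144.14635431364127
[-0.44 -0.07 -0.95] [ 427.9  -134.81  199.13]
[ 427.82225352 -134.49168083  198.81670152]
[200.44635576 242.57729029]
202 [337, 336, 331, 331, 326, 322, 318, 324, 321, 309, 293, 298, 299, 296, 0]
205 [331, 327, 328, 330, 327, 316, 312, 316, 310, 283, 279, 295, 294, 0, -3]
208 [325, 320, 318, 324, 320, 309, 305, 307, 306, 280, 0, 290, 286, -1, -2]
211 [313, 313, 311, 317, 311, 300, 294, 301, 297, 280, 285, 281, -1, -2, 0]
214 [-1, 1, 283, 303, 304, 300, 276, 293, 290, 277, 277, 275, 1, -1, -1]
217 [284, 283, 279, 289, 296, 292, 272, 280, 277, 268, 270, -1, -3, -2, -1]
220 [294, 281, 281, 281, 284, 280, 266, 273, 269, 0, -1, -2, -1, 2, 0]
223 [290, 287, 284, 275, 275, 272, 269, 265, 256, -2, -1, -4, -3, -1, 0]
226 [281, 278, 277, 3, 262, 266, 261, 257, 247, 1, 2, 0, 0, 0, -3]
229 [0, -1, 0, 0, 249, 253, 252, 248, 239, 1, 0, 0, 1, 0, -1]
232 [0, 1, -1, 0, 239, 244, 246, 240, 237, 0, 0, 1, 0, 4, 0]
235 [0, -3, 0, 2, 0, 237, 235, 231, 0, 2, 0, 0, -2, 0, 1]
238 [1, 0, -1, 2, 1, 0, -1, 1, 1, 2, 0, 0, 1, -1, 2]
241 [0, 0, -1, 0, 0, -2, -1, 0, 1, -1, 0, 0, 0, 0, 0]
244 [0, 1, 0, 1, -3, 0, -1, 0, 0, 0, 0, -1, 0, 0, 2]
247 [0, 0, 0, 2, 0, 0, 0, 0, 0, 0, 2, 0, -1, 0, 0]
250 [0, 0, 3, -1, 2, 0, -1, 0, 0, 0, 3, -1, 1, 0, 0]
253 [0, 1, 1, 2, -1, 0, 1, -2, 0, 1, -2, 1, -1, 0, 1]
256 [0, 2, 2, -1, 0, 2, 0, 2, -2, 2, 1, 0, 0, 0, 0]
```

View pics/p6c.png

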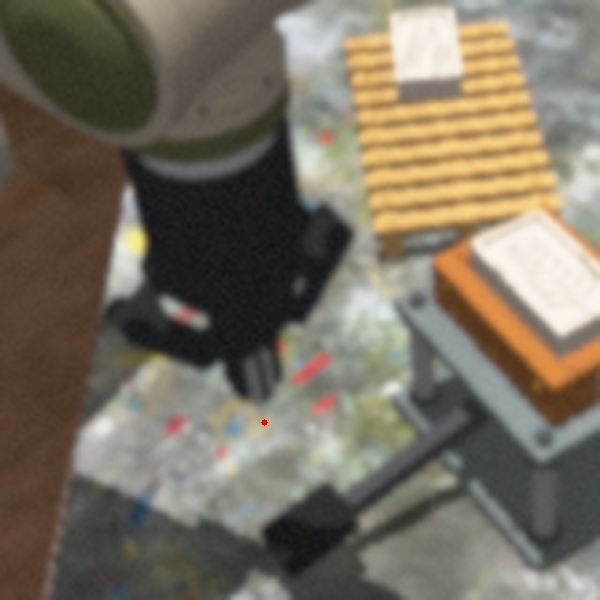

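Run:
```python
from h import *
np.set_printoptions(precision=1,suppress=True)
c=look("side");P=cloud(c);s=env.observe();print(s["position"],s["q"])
a=np.radians(31.4); ex=np.array([np.cos(a),np.sin(a)]);ey=np.array([-ex[1],ex[0]])
rel=P[...,:2]-np.array([593.8,10.0]); sx=rel@ex; sy=rel@ey;Z=P[...,2]
for b in range(-225,-60,10):
  k=(abs(sx-b)<5)&(abs(sy)<15)&(Z>15)&(Z<100)
  if k.sum(): print(b,k.sum(),np.median(Z[k]))
x,y=s["position"][:2]
r2=P[...,:2]-[x,y]; tx=r2@ex; ty=r2@ey
m=(abs(tx)<45)&(abs(ty)<45)&(Z>180)&(Z<330)
for z in range(215,300,6):
  k=m&(abs(Z-z)<3)
  if k.sum()>2: print(z,k.sum(),"jaw",np.percentile(tx[k],[0,10,50,90,100]),"wid",np.percentile(ty[k],[0,10,50,90,100]))
```

```text
[ 427.9 -134.4  198.8] [-0.6  0.2  1.6 -0.   1.4 -1.1]
-215 31 37.784258612874964
-205 47 40.71164462190109
-195 45 43.56593374650333
-185 44 45.96926109171534
-175 45 48.534784591684
-165 39 49.82224813626601
-155 33 48.90230547023032
-145 34 51.96994468776859
-135 34 52.942891199429255
-125 34 56.811096250174955
-115 37 59.288010487639326
-105 32 62.30905622737623
-95 35 64.47460975523302
-85 34 67.10519826272059
-75 28 67.78710034006815
-65 40 71.08973444037821
227 4 jaw [-7.1 -6.9 -4.1 -0.   0.8] wid [-10.  -10.   -9.5  -7.4  -6.7]
233 18 jaw [-12.2  -8.7  -2.9   6.6  11.8] wid [-11.8 -11.  -10.2  -5.8  -5.4]
239 36 jaw [-14.3 -14.1  -3.4  10.3  13.6] wid [-11.5 -10.7  -6.9  -0.9   5.6]
245 29 jaw [-14.5 -13.   -5.7   8.8  11.4] wid [-11.7 -10.9  -7.3  -4.5   2.5]
251 37 jaw [-14.5 -14.1  -5.6   9.9  12.7] wid [-11.6 -10.7  -7.   -1.    7. ]
257 31 jaw [-14.1 -13.   -3.7   7.9  12. ] wid [-11.5 -11.2  -8.7  -5.8   2. ]
263 22 jaw [-14.4 -12.    0.9   6.7  11.3] wid [-10.9 -10.7  -9.2  -5.5  -1. ]
269 44 jaw [-27.9 -14.9   1.7  18.   26.5] wid [-13.1 -12.5 -11.   -5.6   1.8]
275 84 jaw [-32.3 -26.9   1.6  26.   34.4] wid [-14.9 -12.9 -11.    4.3  13.6]
281 153 jaw [-37.9 -26.5  -8.6  30.3  39.5] wid [-14.1 -12.2  -9.1   6.9  12.5]
287 72 jaw [-44.5 -37.1 -15.9  34.8  41.5] wid [-13.9 -12.3 -11.    8.1  12.1]
293 95 jaw [-44.5 -38.2   2.9  36.8  44.4] wid [-18.3 -17.  -11.9  -4.   13.3]
299 94 jaw [-45.  -38.1   7.6  38.   44.5] wid [-18.2 -17.  -11.    2.    7. ]
```

>>> servo_tool:
  deltas:
    - {"linear": [0.03,0.026,0.005],"turn": 0}
    - {"linear": [0.06,0.052,0.01],"turn": 0}
    - {"linear": [0.09,0.078,0.01],"turn": 0}
    - {"linear": [0.12,0.104,0.01],"turn": 0}
    - {"linear": [0.15,0.13,0.01],"turn": 0}
    - {"linear": [0.166,0.144,0.01],"turn": 0}
    - {"linear": [0.166,0.144,0.01],"turn": 0}
    - {"linear": [0.166,0.144,0.01],"turn": 0}
  gripper: -1

```text
time: 9.5
position: [593.2, 9.5, 208.1]
tcp_rot: [0.0, 0.487, 0.873, -0.001]
force: [-1.0, -0.6, -0.2]
width: 85.4
```

```bash
cat > tip.py <<'E'
from h import *
import sys
np.set_printoptions(precision=1,suppress=True)
c=look("side");P=cloud(c);s=env.observe();print(s["position"],s["width"],s["tcp_rot"])
a=np.radians(31.2); ex=np.array([np.cos(a),np.sin(a)]);ey=np.array([-ex[1],ex[0]])
x,y=s["position"][:2]; Z=P[...,2]
r2=P[...,:2]-[x,y]; tx=r2@ex; ty=r2@ey
m=(abs(tx)<70)&(abs(ty)<45)&(Z>150)&(Z<330)
for z in range(int(sys.argv[2]),int(sys.argv[2])+90,5):
  for sgn in (-1,1):
    k=m&(abs(Z-z)<2.5)&(tx*sgn>0)
    if k.sum()>2: print(z,k.sum(),"jaw",np.percentile(tx[k],[0,10,50,90,100]),"wid",np.percentile(ty[k],[0,10,50,90,100]))
T=np.linalg.inv(c["pose"]); q=T[:3,:3]@s["position"]+T[:3,3]
u=cv2.projectPoints(q.reshape(1,3),np.zeros(3),np.zeros(3),c["K"],np.array(c["D"],float))[0].ravel()
u0=(np.clip(u,[80,90],[430,290])-[80,90]).astype(int)
im=cv2.resize(c["color"][u0[1]:u0[1]+160,u0[0]:u0[0]+160],(600,600),interpolation=cv2.INTER_CUBIC)
cv2.circle(im,tuple(int(t) for t in (u-u0)*600/160),3,(0,0,255),-1)
cv2.imwrite('pics/'+sys.argv[1]+'.png',im)
E
python3 tip.py p7 155
```

```text
[593.2   9.3 208.4] 85.61153693761348 [ 0.   0.5  0.9 -0. ]
155 37 jaw [-29.4 -29.2 -28.7 -23.6  -1. ] wid [-43.  -36.6  -3.6  35.1  43.5]
155 17 jaw [ 0.8  4.2 12.8 22.2 22.8] wid [-40.6 -37.4   1.9  35.4  42.8]
160 296 jaw [-29.7 -28.  -13.8  -2.3  -0.1] wid [-44.4 -35.7  -0.4  37.3  44.7]
160 245 jaw [ 0.   2.5 13.2 22.4 27. ] wid [-44.9 -36.2  -2.3  34.7  44.3]
165 55 jaw [-29.5 -28.8 -25.5  -9.9  -0.2] wid [-40.1 -29.7  -0.4  37.8  45. ]
165 56 jaw [ 0.1  4.3 22.3 25.8 26.6] wid [-43.7 -26.2   7.5  41.3  44.5]
```

View pics/p7.png

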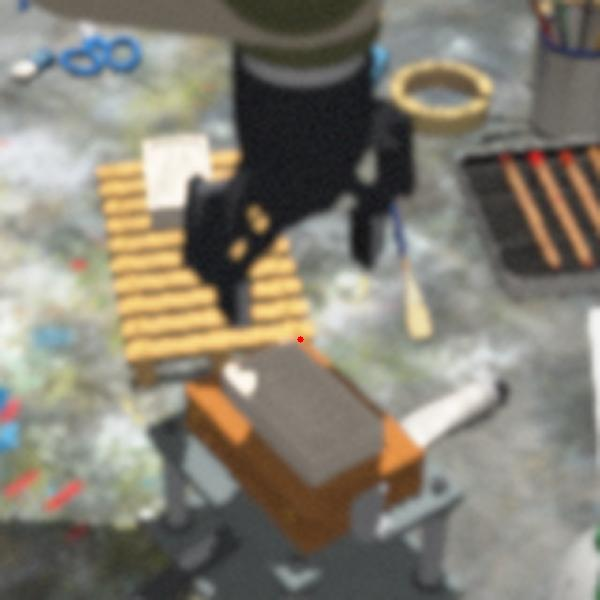

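```bash
python3 tip.py p7 225
```

```text
[593.3   9.1 208.7] 85.52653861660679 [ 0.   0.5  0.9 -0. ]
250 6 jaw [-50.6 -50.4 -49.8 -44.3 -43. ] wid [-12.5 -11.4 -10.1  -7.2  -5.5]
250 11 jaw [40.9 41.3 41.8 44.4 45.7] wid [-11.5 -10.4  -5.2   5.9   8.4]
255 10 jaw [-54.1 -51.6 -49.1 -43.3 -43.2] wid [-12.2 -12.1 -10.5  -7.4  -6.4]
255 13 jaw [40.7 41.1 41.8 45.  52.2] wid [-12.2 -11.1  -2.6   7.3   8.4]
260 20 jaw [-57.3 -56.9 -54.1 -45.8 -43.2] wid [-14.1 -11.4  -6.8   3.6   6.3]
260 20 jaw [40.4 40.8 42.3 48.4 54.5] wid [-12.1 -11.7  -6.1   7.6  10.1]
265 20 jaw [-57.9 -56.8 -53.2 -45.6 -43.1] wid [-14.  -11.1  -7.8   2.6   4.9]
265 17 jaw [40.7 41.2 42.7 49.  54.5] wid [-11.1 -10.7  -4.5   8.1   9.9]
270 18 jaw [-58.7 -57.8 -52.2 -46.9 -43.9] wid [-13.5 -12.6  -8.1   2.5   4.9]
270 20 jaw [40.4 41.2 42.3 53.6 54.9] wid [-11.9 -10.5  -5.1   6.   10. ]
275 19 jaw [-57.2 -57.1 -55.  -48.3 -45.1] wid [-12.9 -11.9  -6.9   2.2   5.7]
275 18 jaw [40.6 40.7 42.2 46.3 53.3] wid [-12.7 -11.3  -2.2   9.8  12.3]
280 12 jaw [-56.8 -56.7 -51.  -46.6 -45.6] wid [-12.6 -11.3  -9.6  -5.2  -1.9]
280 15 jaw [41.2 41.5 42.2 47.5 52.8] wid [-
[... 246 characters left out ...]
3  -7.5  -7.1]
290 17 jaw [42.2 42.3 45.2 58.9 66.5] wid [-12.8 -12.3  -9.4   2.5   8. ]
295 31 jaw [-69.1 -58.3 -49.5 -43.5 -40.2] wid [-13.8 -13.6 -11.7   7.    7.2]
295 18 jaw [37.6 44.1 55.7 64.4 66.9] wid [-13.6 -12.8 -10.7  -5.9  -3.1]
300 40 jaw [-69.8 -66.4 -50.4 -40.8 -38.5] wid [-15.7 -13.6 -10.7   7.4   8.2]
300 48 jaw [37.8 44.1 57.4 66.  69.9] wid [-14.2 -12.9  -5.9   5.8  12.2]
305 39 jaw [-69.9 -68.7 -47.9 -33.3  -5.3] wid [-16.7 -14.2 -11.1   6.9   8.5]
305 32 jaw [ 5.  31.8 61.6 66.8 67.9] wid [-16.9 -12.1  -3.8   8.6  11.7]
310 60 jaw [-69.7 -65.3 -40.9 -12.   -1.6] wid [-18.  -17.2 -10.3   7.8  11.7]
310 28 jaw [ 0.4  7.5 38.9 66.7 69.3] wid [-17.2 -16.7 -10.9   8.   10.3]
```

>>> servo_tool:
  deltas:
    - {"linear": [0.001,0.001,-0.02],"turn": 0}
    - {"linear": [0.001,0.001,-0.04],"turn": 0}
    - {"linear": [0.001,0.001,-0.055],"turn": 0}
    - {"linear": [0.001,0.001,-0.07],"turn": 0}
    - {"linear": [0.001,0.001,-0.082],"turn": 0}
    - {"linear": [0.001,0.001,-0.09],"turn": 0}
    - {"linear": [0.001,0.001,-0.091],"turn": 0}

```text
time: 10.48
position: [594.2, 10.1, 117.3]
tcp_rot: [0.0, 0.488, 0.873, -0.001]
force: [-0.1, 0.7, 0.7]
width: 85.6
```

```bash
python3 tip.py p8 147
```

```text
[594.3  10.1 117.6] 85.3612738899293 [ 0.   0.5  0.9 -0. ]
152 19 jaw [-31.2 -31.  -30.  -29.1 -28.5] wid [-43.3 -38.9 -17.1   2.3   6.7]
157 117 jaw [-50.2 -29.7 -16.2  -3.4  -1.3] wid [-43.2 -39.7 -16.8  16.3  44.9]
157 98 jaw [ 1.6  5.  14.3 20.9 43.8] wid [-42.3 -36.4  -0.6  25.4  37.1]
162 187 jaw [-52.2 -29.9 -14.7  -2.3  -0.5] wid [-44.6 -33.6  -9.5  19.   44.7]
162 181 jaw [ 0.1  3.  16.6 25.3 52.8] wid [-44.4 -35.2  -8.5  27.1  36.7]
167 17 jaw [-57.9 -57.3 -52.  -29.7 -27.7] wid [-42.2 -25.5  -8.1   0.8   5.7]
167 17 jaw [19.6 21.6 41.4 49.1 55.3] wid [-40.8 -17.3  -6.4   7.7  14.4]
172 13 jaw [-57.7 -57.1 -51.8 -45.2 -43.8] wid [-12.7 -12.4  -7.6   1.7   4.7]
172 15 jaw [39.8 40.8 41.5 50.5 55.2] wid [-11.7 -10.3  -3.5   8.4   9.7]
177 15 jaw [-58.6 -57.8 -52.6 -46.6 -43.2] wid [-12.8 -12.   -8.2   0.4   4.5]
177 13 jaw [39.8 41.1 42.1 53.9 55. ] wid [-10.6 -10.1  -7.3   3.4  10.2]
182 16 jaw [-58.2 -57.7 -54.  -45.1 -44. ] wid [-12.3 -11.9  -8.7   1.    3.6]
182 15 jaw [40.3 40.6 42.  46.6 54.1] wid [-11.9 -10.   -2.2   5.1   5.9]
187 11 jaw [-58.2 -57.9 -50.2 -45.9 -43.4
[... 787 characters left out ...]
1   6.4   7.8]
212 32 jaw [40.2 47.  61.2 67.2 69. ] wid [-13.2 -12.2  -1.4   7.3  10.8]
217 38 jaw [-69.6 -63.4 -42.3 -26.2  -8. ] wid [-18.9 -17.1 -10.5   6.2   9.8]
217 22 jaw [ 5.   9.6 60.  64.9 69.2] wid [-17.8 -16.3 -10.8   8.4   8.8]
222 54 jaw [-68.  -44.4 -37.6  -9.9  -2. ] wid [-18.6 -17.5  -9.4   9.6  12.6]
222 31 jaw [ 0.5  5.9 32.3 64.2 69.4] wid [-18.1 -17.8 -11.6  -8.2   9.9]
227 38 jaw [-69.7 -64.9 -35.9 -18.2  -2.8] wid [-18.5 -18.  -13.2   9.7  12.7]
227 32 jaw [ 0.6  5.6 29.  59.4 64.6] wid [-18.7 -17.2 -12.2   0.1   9. ]
232 21 jaw [-69.9 -65.4 -30.9 -19.8  -3.1] wid [-18.1 -17.4 -15.  -12.3  -6.8]
232 32 jaw [ 1.2  4.  25.5 64.2 68.7] wid [-17.9 -17.1 -11.3  -7.2  -0.1]
```

View pics/p8.png

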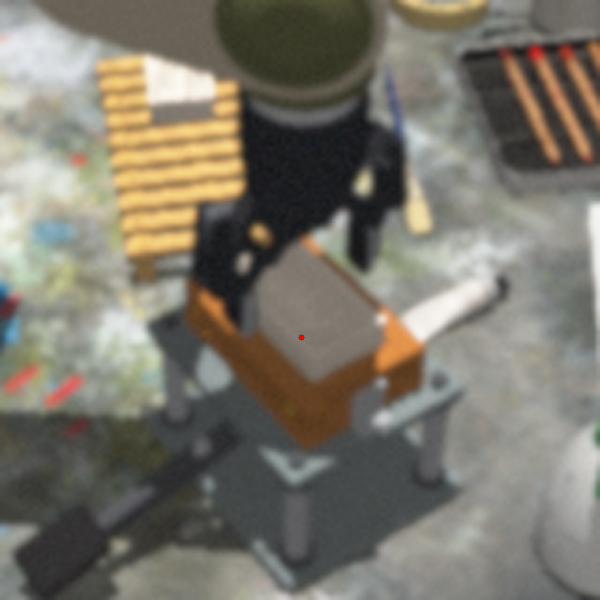

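>>> servo_tool:
  deltas:
    - {"linear": [0,0,0],"turn": 0}
    - {"linear": [0,0,0],"turn": 0}
    - {"linear": [0,0,0],"turn": 0}
    - {"linear": [0,0,0],"turn": 0}
    - {"linear": [0,0,0],"turn": 0}
    - {"linear": [0,0,0],"turn": 0}
    - {"linear": [0,0,0],"turn": 0}
  gripper: 1

```text
time: 11.4
position: [594.5, 10.1, 118.4]
tcp_rot: [0.001, 0.488, 0.873, -0.001]
force: [-2.0, 0.7, 6.0]
width: 54.5
```

>>> servo_tool:
  deltas:
    - {"linear": [0,0,0.005],"turn": 0}
    - {"linear": [0,0,0.012],"turn": 0}
    - {"linear": [0,0,0.02],"turn": 0}
    - {"linear": [0,0,0.028],"turn": 0}
    - {"linear": [0,0,0.03],"turn": 0}

```text
time: 12.02
position: [594.8, 10.0, 149.1]
tcp_rot: [0.002, 0.488, 0.873, -0.001]
force: [-0.9, 0.3, -2.6]
width: 54.7
```

```bash
python3 tip.py p9 140 | head -1
```

```text
[594.7  10.  149. ] 54.61288449177725 [ 0.   0.5  0.9 -0. ]
```

View pics/p9.png

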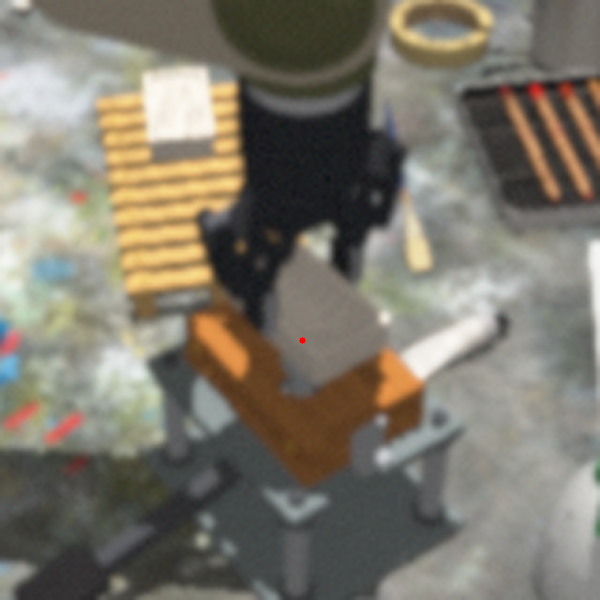

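>>> servo_tool:
  deltas:
    - {"linear": [0,0,0.02],"turn": 0}
    - {"linear": [0,0,0.035],"turn": 0}
    - {"linear": [-0.004,0.02,0.04],"turn": -0.04}
    - {"linear": [-0.01,0.05,0.04],"turn": -0.09}
    - {"linear": [-0.017,0.083,0.04],"turn": -0.15}
    - {"linear": [-0.024,0.118,0.04],"turn": -0.21}
    - {"linear": [-0.031,0.153,0.04],"turn": -0.27}
    - {"linear": [-0.038,0.188,0.04],"turn": -0.33}
    - {"linear": [-0.044,0.22,0.035],"turn": -0.38}
    - {"linear": [-0.05,0.245,0.02],"turn": -0.42}
    - {"linear": [-0.052,0.257,0.0],"turn": -0.44}
    - {"linear": [-0.052,0.257,-0.02],"turn": -0.44}

```text
time: 13.58
position: [542.4, 268.1, 128.4]
tcp_rot: [0.001, 0.666, 0.746, -0.001]
force: [0.3, -0.5, -3.0]
width: 54.5
```

```bash
cat > plq.py <<'E'
from h import *
import sys
np.set_printoptions(precision=1,suppress=True)
s=env.observe();x,y,z=s["position"];print(s["position"],s["width"],s["tcp_rot"],s["force"])
a=np.radians(6.4); ex=np.array([np.cos(a),np.sin(a)]);ey=np.array([-ex[1],ex[0]])
for n in ("side","top"):
  c=look(n,sys.argv[1]+"_"+n+".png");P=cloud(c);Z=P[...,2];r=P[...,:2]-[x,y];tx=r@ex;ty=r@ey
  print(n)
  for t in range(-60,61,10):
    k=(abs(ty-t)<5)&(abs(tx)<24)&(Z>z)&(Z<z+75)
    if k.sum()>3: print(t,k.sum(),"Z",np.percentile(Z[k],[1,10,50,90]),"tx",np.percentile(tx[k],[1,99]))
  k=(abs(tx)<75)&(abs(ty)<75)&(Z>z+10)&(Z<z+55)
  print("low Z",np.percentile(Z[k],[1,2,5,10]))
c=cv2.imread('pics/'+sys.argv[1]+"_side.png")[90:250,170:330]
t=cv2.imread('pics/'+sys.argv[1]+"_top.png")[120:280,90:250]
cv2.imwrite('pics/'+sys.argv[1]+"_c.png",cv2.resize(cv2.hconcat([c,t]),(800,400),interpolation=cv2.INTER_CUBIC))
E
python3 plq.py p10
```

```text
[542.4 268.1 128.4] 54.45575225551665 [ 0.   0.7  0.7 -0. ] [ 0.3 -0.5 -3. ]
side
-50 143 Z [146.5 149.8 162.5 172.4] tx [-22.9  22.6]
-40 28 Z [167.5 167.9 170.3 173. ] tx [-22.7  23.1]
-30 39 Z [166.4 167.8 169.4 171.5] tx [-21.9  23.3]
-20 37 Z [166.5 167.9 170.  172.1] tx [-22.3  21. ]
-10 35 Z [167.2 168.5 169.8 171.8] tx [-22.1  23.2]
0 32 Z [167.1 168.  169.5 172.4] tx [-22.5  21.5]
10 36 Z [166.2 168.  169.6 171.7] tx [-22.2  23.7]
20 34 Z [166.6 167.6 169.7 172.1] tx [-23.6  21.6]
30 31 Z [167.1 167.9 170.2 171.3] tx [-21.4  22.9]
40 42 Z [165.8 167.8 170.5 172.9] tx [-20.9  23.1]
50 8 Z [167.3 169.5 171.1 173.1] tx [-19.7  21.2]
low Z [148.  149.3 153.  157.5]
top
-50 73 Z [149.7 158.3 169.9 172.9] tx [-22.4  23.1]
-40 28 Z [161.5 163.7 166.7 169.8] tx [-13.2  22.7]
30 6 Z [164.2 164.7 168.3 170.3] tx [-23.  -19.5]
40 16 Z [164.8 166.  168.1 171.3] tx [-23.7 -13.9]
50 10 Z [168.7 169.9 171.5 174.1] tx [-22.5 -11.5]
low Z [148.4 149.6 152.8 159.1]
```

View pics/p10_c.png

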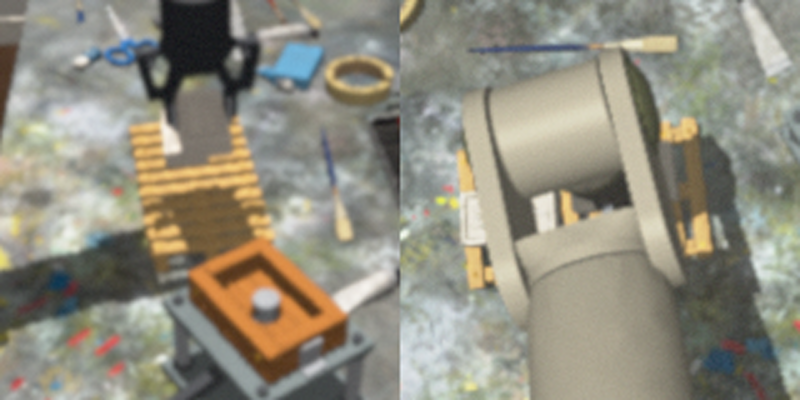

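>>> servo_tool:
  deltas:
    - {"linear": [0,0,-0.02],"turn": 0}
    - {"linear": [0,0,-0.04],"turn": 0}
    - {"linear": [0,0,-0.06],"turn": 0}
    - {"linear": [0,0,-0.075],"turn": 0}
    - {"linear": [0,0,-0.088],"turn": 0}
    - {"linear": [0,0,-0.096],"turn": 0}
    - {"linear": [0,0,-0.102],"turn": 0}
    - {"linear": [0,0,-0.105],"turn": 0}
    - {"linear": [0,0,-0.105],"turn": 0}

```text
time: 14.8
position: [541.6, 267.0, 22.0]
tcp_rot: [0.0, 0.666, 0.746, -0.003]
force: [0.5, 0.7, -1.9]
width: 54.6
```

```bash
python3 plq.py p11
```

```text
[541.6 267.   22. ] 54.618099787843356 [ 0.   0.7  0.7 -0. ] [ 0.5  0.7 -1.9]
side
-60 48 Z [24.5 29.3 32.8 35. ] tx [-23.8  23.7]
-50 133 Z [30.1 40.7 55.1 65.7] tx [-23.7  23.4]
-40 50 Z [23.5 25.8 45.3 64.5] tx [-22.7  22.7]
-30 39 Z [59.8 60.5 63.  65.1] tx [-22.4  22.9]
-20 32 Z [59.8 61.4 63.1 65.7] tx [-21.4  23.1]
-10 34 Z [59.5 61.8 63.5 65.9] tx [-23.8  22.3]
0 37 Z [59.8 61.4 62.6 65.3] tx [-22.3  22.5]
10 32 Z [60.6 61.3 63.3 64.9] tx [-22.7  22.6]
20 32 Z [60.1 60.4 63.5 65.1] tx [-22.8  23. ]
30 28 Z [59.6 60.6 62.6 64.3] tx [-21.1  22.4]
40 40 Z [59.5 60.8 63.1 66.9] tx [-18.9  22.4]
50 4 Z [59.8 60.5 62.7 64.2] tx [-0.4 18.2]
low Z [32.  32.1 32.3 32.6]
top
-60 66 Z [27.7 30.8 33.6 36.7] tx [-22.6  22. ]
-50 91 Z [30.2 31.2 60.7 68.9] tx [-23.2  23.6]
-40 13 Z [60.  60.3 62.4 65.5] tx [-13.2  22. ]
60 7 Z [23.  23.9 29.8 33.2] tx [-9.7 -2.4]
low Z [32.2 32.3 32.4 32.7]
```

View pics/p11_c.png

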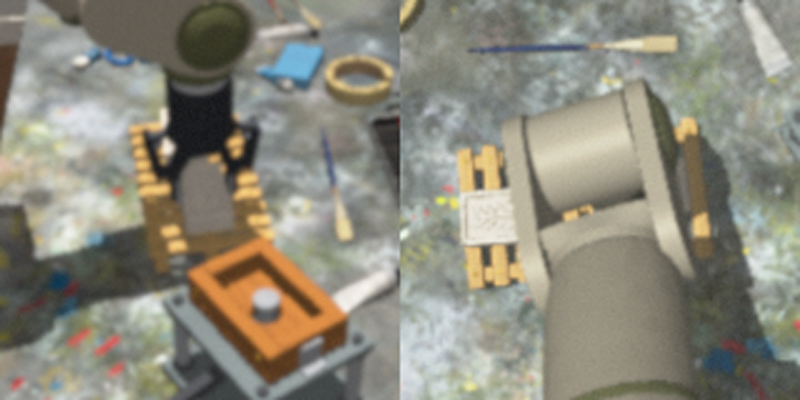

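>>> servo_tool:
  deltas:
    - {"linear": [0,0,-0.001],"turn": 0}
    - {"linear": [0,0,-0.002],"turn": 0}
    - {"linear": [0,0,-0.003],"turn": 0}
    - {"linear": [0,0,-0.004],"turn": 0}

```text
time: 15.4
position: [541.7, 267.0, 18.2]
tcp_rot: [0.0, 0.666, 0.746, -0.003]
force: [0.2, -0.1, -1.8]
width: 54.4
```

>>> servo_tool:
  deltas:
    - {"linear": [0,0,-0.001],"turn": 0}
    - {"linear": [0,0,-0.001],"turn": 0}

```text
time: 15.65
position: [541.6, 267.0, 17.1]
tcp_rot: [0.0, 0.666, 0.746, -0.003]
force: [0.5, 0.3, -2.4]
width: 54.2
```

>>> servo_tool:
  deltas:
    - {"linear": [0,0,-0.001],"turn": 0}
    - {"linear": [0,0,-0.001],"turn": 0}

```text
time: 15.9
position: [541.6, 267.0, 16.0]
tcp_rot: [0.0, 0.666, 0.746, -0.003]
force: [0.4, -0.3, -2.4]
width: 54.5
```

>>> servo_tool:
  deltas:
    - {"linear": [0,0,-0.001],"turn": 0}
    - {"linear": [0,0,-0.001],"turn": 0}

```text
time: 16.15
position: [541.6, 267.0, 14.9]
tcp_rot: [0.0, 0.666, 0.746, -0.003]
force: [0.4, 0.1, -1.8]
width: 54.4
```

>>> servo_tool:
  deltas:
    - {"linear": [0,0,-0.001],"turn": 0}
    - {"linear": [0,0,-0.001],"turn": 0}

```text
time: 16.4
position: [541.7, 266.9, 14.3]
tcp_rot: [0.0, 0.666, 0.746, -0.003]
force: [-2.1, -0.3, 2.3]
width: 55.0
```

>>> servo_tool:
  deltas:
    - {"linear": [0,0,-0.001],"turn": 0}
    - {"linear": [0,0,-0.001],"turn": 0}

```text
time: 16.65
position: [541.7, 267.0, 14.3]
tcp_rot: [0.001, 0.666, 0.746, -0.002]
force: [-3.8, -2.4, 7.7]
width: 54.3
```

```bash
python3 plq.py p12 | grep -A14 side; python3 -c "
from h import *
c=look('side');P=cloud(c);k=(abs(P[...,0]-521)<20)&(abs(P[...,1]-406)<35)&(P[...,2]>45)&(P[...,2]<70);print('dry',k.sum(),np.median(P[k][:,2]))"
```

```text
side
-60 53 Z [16.7 23.8 32.4 34.7] tx [-23.4  21.4]
-50 132 Z [31.4 34.6 47.4 58.3] tx [-22.4  23.3]
-40 27 Z [31.6 52.9 54.5 58. ] tx [-22.8  22.5]
-30 41 Z [52.6 53.5 55.7 58. ] tx [-22.7  22.7]
-20 31 Z [52.7 53.4 55.6 57.8] tx [-22.2  21.5]
-10 32 Z [52.9 53.5 55.1 58. ] tx [-23.1  23.7]
0 40 Z [52.  52.6 55.4 57.9] tx [-22.3  23.1]
10 33 Z [52.1 53.1 55.5 58.4] tx [-23.3  22.1]
20 29 Z [53.  53.9 55.3 57.6] tx [-22.3  23.5]
30 29 Z [52.3 53.1 55.  57.6] tx [-21.8  22.4]
40 37 Z [52.1 52.8 54.7 58.9] tx [-17.5  20.4]
50 4 Z [55.2 55.7 57.2 58. ] tx [-10.   20.6]
low Z [24.8 25.4 26.5 28.6]
top
dry 0 nan
  return _methods._mean(a, axis=axis, dtype=dtype,
  ret = ret.dtype.type(ret / rcount)
```

>>> servo_tool:
  deltas:
    - {"linear": [0,0,0],"turn": 0}
    - {"linear": [0,0,0],"turn": 0}
    - {"linear": [0,0,0],"turn": 0}
    - {"linear": [0,0,0],"turn": 0}
    - {"linear": [0,0,0],"turn": 0}
  gripper: -1

```text
time: 17.42
position: [541.7, 267.0, 14.2]
tcp_rot: [0.001, 0.666, 0.746, -0.002]
force: [-0.6, 0.7, 0.8]
width: 85.4
```

>>> servo_tool:
  deltas:
    - {"linear": [0,0,0.01],"turn": 0}
    - {"linear": [0,0,0.03],"turn": 0}
    - {"linear": [0,0,0.06],"turn": 0}
    - {"linear": [0,0,0.1],"turn": 0}
    - {"linear": [0,-0.01,0.14],"turn": 0}
    - {"linear": [-0.03,-0.05,0.18],"turn": 0}
    - {"linear": [-0.06,-0.1,0.2],"turn": 0}
    - {"linear": [-0.09,-0.15,0.2],"turn": 0}
    - {"linear": [-0.12,-0.2,0.2],"turn": 0}
    - {"linear": [-0.15,-0.25,0.2],"turn": 0}
    - {"linear": [-0.15,-0.29,0.2],"turn": 0}
    - {"linear": [-0.15,-0.29,0.2],"turn": 0}

```text
time: 18.92
position: [391.6, -24.9, 215.0]
tcp_rot: [0.001, 0.668, 0.744, -0.002]
force: [-0.5, 1.1, 0.3]
width: 85.2
```

Run:
```python
from h import *
np.set_printoptions(precision=1,suppress=True)
c=look("top","p13_top.png");P=cloud(c);X,Y,Z=P[...,0],P[...,1],P[...,2]
r=(abs(X-535)<80)&(Z>48)&(Z<75)
for n,lo,hi in (("new",190,335),("dry",340,480)):
  k=r&(Y>lo)&(Y<hi); pts=P[k]; rc=cv2.minAreaRect(pts[:,:2].astype(np.float32)); print(n,k.sum(),rc)
  i=pts[:,2]<70; A=np.c_[pts[:,:2],np.ones(len(pts))]; co=np.linalg.lstsq(A,pts[:,2],rcond=None)[0]; print("tilt",np.hypot(*co[:2]),"z",np.median(pts[:,2]))
a=np.radians(6.4);d=np.array(cv2.minAreaRect(P[r&(Y>190)&(Y<335)][:,:2].astype(np.float32))[0])-[542.3,267.5]
print(d@[np.cos(a),np.sin(a)],d@[-np.sin(a),np.cos(a)])
for q in ["water_jar","tube_white","brush_flat","dry_cast_center"]:
  for o in env.find_in("top",q)[:1]: print(q,o["conf"],world(c,*o["at"]))
look("side","p13_side.png"); print(env.observe()["position"],env.observe()["force"])
```

```text
new 852 ((542.6146850585938, 266.2791748046875), (56.304443359375, 101.57508087158203), 6.457897663116455)
tilt 0.00428984028292097 z 57.03591402801044
dry 850 ((520.940185546875, 406.325927734375), (56.90516662597656, 101.98138427734375), 2.5071487426757812)
tilt 0.00969228973851845 z 56.878811793244154
0.17663983493762334 -1.248294521467267
water_jar 0.61 [ 593.8 -238.6   62.8]
tube_white 0.55 [705.  139.3  17.4]
brush_flat 0.73 [707.9 282.9   6.4]
dry_cast_center 0.74 [517.  403.1  53.8]
[391.7 -22.2 214.3] [-0.3 -0.9  0.2]
```

View pics/p13_top.png

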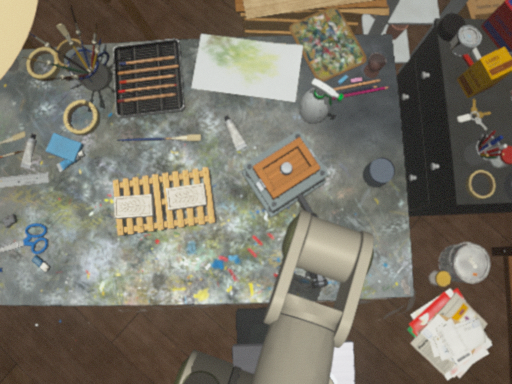

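View pics/p13_side.png

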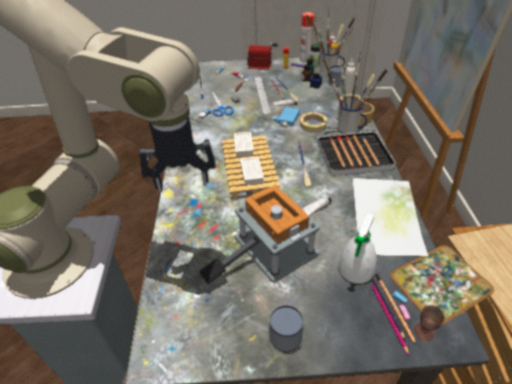

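The plaque lies face up on the empty half of the rack, at about (186,196) in the top view. The jar, tube, brush and dry plaque are at the same pixels as before, and the arm is clear of everything.

```bash
python3 -c "
from cell import env
print(env.finish_job())"
```

```text
the job is handed in; nothing more can be done
None
```

I pressed the lever down to its stop, took the plaque out by its short sides, laid it on the empty half of the rack and handed the job in at about 19 s. `finish_job` gives no verdict, so the outcome rests on the checks below.

**Last checks**
- **Placing:** the plaque's centre is about 0 mm (along x) and -1 mm (along y) from the middle of the empty half. Its tilt is about 0.004 rad, and its top is at the same height as the dry plaque's. It is face up and released.
- **Knock-out:** the force rose to 43 N against the stop, and the plaque rose about 18 mm by depth. The pad came to rest at about 46 mm, sloping the other way, as the task describes.
- **Dry plaque:** it measures within 0.5 mm of where it started.
- **Arm:** it is clear of everything.

**Checks that disagreed**
- **Fingertip height:** the real fingertips were about 26 mm higher than the reported TCP. My first press down to the expected height therefore left the lever only about 0.3 rad down. I measured the offset with the side camera and used it for the rest of the press, the grasp and the placing.
- **Brush position:** the network's point for the brush shifted about 35 mm along its length between looks. The brush is at the same pixels in both pictures and the robot never went near it, so I take that as detection noise.

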